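# Return the stain bottles to the graded bottle block

### The job

Staining is over: stand the three bottles and the vial upright in the grey bottle block, each down in its own well in order of size, the biggest bottle in the largest well and so on down to the little vial in the smallest. They are glass: set them down rather than drop them, knock none over, and leave the timer and the tip box where they are.

Things in the scene. Friction and masses are not known exactly. Their poses are not given: they have to be found in the camera images.
- bottle_block: Flat grey plastic block, fixed on the bench, 88 (x) x 277 (y) x 22 mm, with four round wells in one row along its middle (x = 0). Origin: centre of its underside; z up, y along the row towards the largest well. Wells, centre y and diameter: +92, 65 mm; +13.5, 56 mm; -52, 39 mm; -107, 35 mm. All 14 mm deep, floor 8 mm above the bench, mouth chamfered 3 mm.
- stain_bottle: The biggest: upright brown glass reagent bottle with a black screw cap, 57 mm diameter, 125 mm tall; the body goes up to 112 mm, the cap above is 52 mm wide; 0.31 kg. Origin: centre of its underside; z up its axis. Belongs in the 65 mm well.
- eosin_bottle: The second: upright clear glass reagent bottle with pink liquid and a red screw cap, 48 mm diameter, 102 mm tall; the body goes up to 89 mm, the cap above is 44 mm wide; 0.16 kg. Origin: centre of its underside; z up its axis. Belongs in the 56 mm well.
- dropper_bottle: The third: small upright amber dropper bottle with a tall black cap, 31 mm diameter, 72 mm tall; the body goes up to 53 mm, the cap above is 29 mm wide; 45 g. Origin: centre of its underside; z up its axis. Belongs in the 39 mm well.
- stain_vial: The smallest: upright clear vial with green stain and a white stopper, 48 mm tall; the body is 24 mm wide up to 40 mm, the stopper above it 28 mm wide; 18 g. Origin: centre of its underside; z up its axis. Belongs in the 35 mm well.
- timer: Bystander: round white kitchen-style timer with a red knob, 65 mm wide, 44 mm tall, loose on the bench behind the work. Origin: centre of its underside.
- tips: Bystander: yellow pipette-tip box with a clear top, 90 x 118 x 64 mm, loose on the bench behind the bottles. Origin: centre of its underside.
Things that resemble listed ones, but are neither listed nor needed, are in the scene too. What is shaped like the stain_vial but red or yellow is not meant.

How it is judged:
By the outcome, as a careful person would: the job done as asked, in the order asked, and still so for the second after the job is handed in, with the robot touching nothing.
It also fails if it takes over 106 s, if anything falls off the work surface, if the arm or the gripper's body presses on something with over 40 N, if the wrist force passes 120 N, or if a joint passes its speed limit or range.

### The arm

A 7-joint arm with a two-finger parallel gripper is mounted at the origin on a cart in front of the work surface, level with it; the furniture and walls round the work are solid. World frame = base frame: x ahead of the robot, y to its left, z up, the work surface at z = 0. Lengths are in m, angles in rad, forces in N, time in s.
With the tool pointing down it reaches from about 0.425 to 1.025 m from the base axis. Payload 9.4 kg.
Tool frame: the origin (TCP) lies at the centre of the arm's flange, where the gripper is bolted on; the fingertips stand 173 mm ahead of it and the grasp point (between the pads) lies 155 mm ahead of it; z points along the fingers, y is the line along which they close (so a half turn about z gives the same grasp; the last joint's range is limited). The gripper opens to 85 mm and grips with 20 to 120 N. Pads are 22 mm wide; open, the fingers measure 114 mm over their backs; the gripper's body (76 mm by 85 mm) begins 54 mm behind the grasp point. The pads swing forward as they close: fully open they stand 13 mm farther back than shut.
Start: joints at [1.144, 0.599, -0.003, 1.599, 0.002, 0.943, -0.08], TCP at [0.248, -0.681, 0.405] pointing down, gripper open.
Joint ranges: [-2.57, 2.57], [-0.35, 1.97], [-1.29, 1.29], [0.11, 2.56], [-1.05, 4.19], [0.11, 1.86], [-2.63, 2.63]. Speed limits (rad/s): [2.22, 2.22, 3.01, 3.01, 3.14, 3.14, 3.14].

### API

Orientations are given as a unit quaternion [w, x, y, z].
In Python, from rig import robot, read_camera, camera_params, workorder, boxes_of, trace gives the robot as it stands.
- The arm moves only by the shell command python3 -m handwheel 'ROWS' [OPENING]. ROWS is a JSON object with one list for each field, all of the same length, 1 to 12, a row being the entries at one place: x, y, z (the shift in m), rz (a turn about the tool's z in rad); each row shifts and turns the commanded pose from where the row before left it, along the tool's axes as they then stand; what a row does not reach is not made up. A row lasts 1/8 s, in which the tool goes at most 0.0625 m and 0.188 rad, less where a joint would pass 70% of its speed; a pose out of reach is approached as far as the arm can. OPENING is the finger opening in m, set as the command begins (- or left out keeps the last). The fingers move at their own pace and stop on an object; the grip force is fixed at half the most. Time passes only in rows, so rows that do not move let the fingers close. It prints the time, the measured TCP pose, the force, the opening and the grip force at its end. Input that does not fit is refused with a message, and nothing moves.
- robot.observe(): the state, without advancing time (a new reading comes with each control period).
- read_camera(name): name is "scene" or "top"; returns the picture (400x640x3 uint8, red, green, blue); there is no depth.
- camera_params(name): a dict with "fx", "fy", "cx", "cy" (pixels), "k1" (the pictures are not rectified: a ray, as slopes to the right and down, at radius r is drawn at 1 + k1 r^2 times it, then the intrinsics apply), "T" (4x4, takes a point from camera to world coordinates). Camera axes: x right, y up, looking along -z (the intrinsics and any distortion apply to the point x, -y, -z); pixel columns grow to the right and rows downward; lengths in m; the calibration is good to about 2 mm. A picture is of the moment at which its call begins. camera_params takes no time and is no camera call.
- workorder.finish_job(): hands the job in; it is judged then, once.
Trained networks look in the newest picture that a camera, given by its name, has taken for a name from the list of things; names that differ only in an ending like _2 or _b are one class to them, and where a whole thing is asked for, a point or a joint stands for the part that bears it (a point fixed in the world has none). Each returns a list of dicts, best first, with "confidence" (0 to 1); they miss things now and then, are a little off and sometimes report something else, mostly with a low value. They report only what shows in the picture. A call takes as long as a camera call. They do not tell look-alikes from the thing itself.
- boxes_of(thing, camera): "uv" ([column, row] in pixels, amid what is visible of it).
- trace(thing, camera): "pixels" (400x640 bool, what is visible of it) and "uv" ([column, row] in pixels, amid what is visible of it).
The state is a dict: "time_s": time; "joint_pos": joint angles; "joint_vel": joint speeds; "effort": joint torques, N m; "tool_pos": TCP position; "tcp_rot": TCP orientation; "ft_force": force on the tool from outside, world axes, zero at the start; "ft_torque": the same for the moment, N m; "opening": finger opening in m; "gripper_force": force on a finger pad.
Only numpy, scipy, OpenCV 4.12 (cv2) and the standard library are available. Lean on these libraries where they do the work, as an engineer would, in place of code of your own. Each camera call takes 0.05 s, during which the arm holds its last target. There are 200 camera calls.

## Working session

There is one attempt and no reset: what is moved stays moved. The work goes in short steps, Python scripts to look and compute and a shell command to move; the robot and the scene stay as the last step left them, time stands still between calls to the robot, and variables do not carry over. Pictures are saved under pics/ and viewed, at most 14 in all, crops included, and the job is handed in when it is done.

```bash
ls; mkdir -p pics
python3 - <<'E'
from rig import *
import cv2
for n in("scene","top"):
    im=read_camera(n); cv2.imwrite(f"pics/{n}0.png",im[:,:,::-1])
    p=camera_params(n); print(n,{k:(v if k!="T" else None) for k,v in p.items()}); print(p["T"])
    for t in["bottle_block","stain_bottle","eosin_bottle","dropper_bottle","stain_vial","timer","tips"]:
        print(t,[(round(d["confidence"],2),[round(float(x),1) for x in d["uv"]]) for d in boxes_of(t,n)])
s=robot.observe(); print(s)
E
```

```text
pics
scene {'fx': 466.04756615568886, 'fy': 466.04756615568886, 'cx': 313.4586446372188, 'cy': 200.63219833529487, 'k1': 0.02472464072244673, 'T': None}
[[ 6.70704501e-01  3.01989985e-01 -6.77464037e-01 -1.92292857e-01]
 [-7.41724224e-01  2.72083005e-01 -6.13038347e-01 -7.62927573e-01]
 [-8.04990689e-04  9.13659065e-01  4.06480583e-01  5.06055318e-01]
 [ 0.00000000e+00  0.00000000e+00  0.00000000e+00  1.00000000e+00]]
bottle_block [(0.57, [228.5, 193.2])]
stain_bottle [(0.64, [281.0, 215.7])]
eosin_bottle [(0.85, [394.3, 219.8])]
dropper_bottle [(0.87, [330.0, 202.9])]
stain_vial [(0.66, [345.9, 227.6]), (0.61, [346.3, 249.3]), (0.61, [370.7, 267.0]), (0.52, [307.7, 239.0])]
timer [(0.92, [311.6, 177.0])]
tips []
top {'fx': 369.98117320985756, 'fy': 369.98117320985756, 'cx': 315.44290895029377, 'cy': 199.30633827749185, 'k1': -0.07242586203407464, 'T': None}
[[ 0.07837526  0.97282261 -0.21788411  0.42434044]
 [-0.9969203   0.07589051 -0.0197623  -0.05782063]
 [-0.00268987  0.21876197  0.97577455  0.91921991]
 [ 0.          0.          0.          1.        ]]
bottle_block [(0.74, [21
[... 396 characters left out ...]
0.59924874, -0.00251173,  1.5994014 ,  0.00180229,
        0.94291479, -0.07980382]), 'joint_vel': array([-6.81170141e-04,  1.14499022e-03, -4.15474275e-04, -1.53016641e-03,
        1.10827893e-03,  1.94071847e-05, -8.23348684e-05]), 'effort': array([-8.98192193e-04, -7.76118422e+01,  1.56335782e+00, -2.58369541e+01,
        1.23502148e-02,  1.88535480e-03, -3.52134134e-05]), 'tool_pos': array([ 0.24843808, -0.68109445,  0.40471112]), 'tcp_rot': array([ 1.97593903e-05,  9.84745153e-01,  1.74002826e-01, -1.65084462e-05]), 'ft_force': array([-0.35774246,  0.20574031,  0.32889266]), 'ft_torque': array([ 0.0108409 , -0.00661227,  0.02794148]), 'gripper_force': 0.0, 'opening': 0.0853064970227558}
```

View pics/scene0.png

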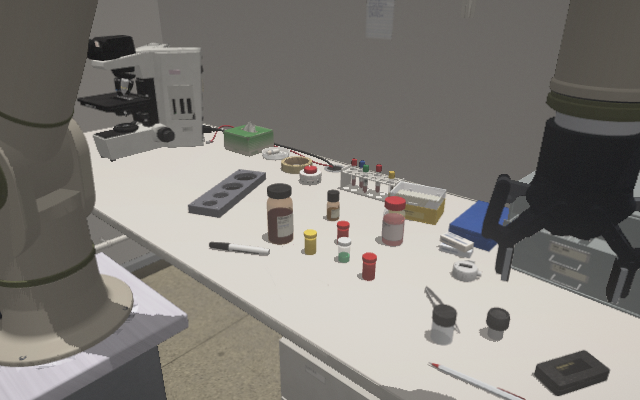

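View pics/top0.png

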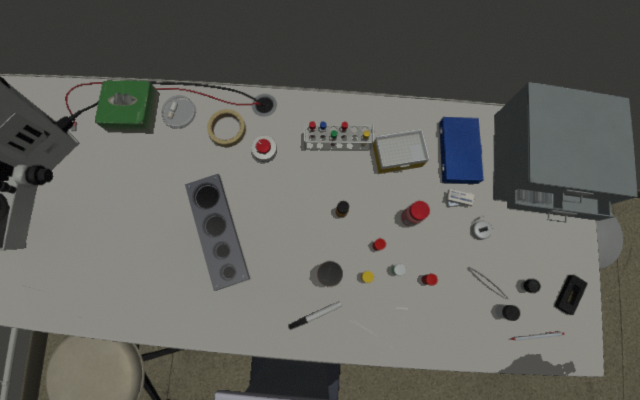

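Scene: brown bottle at (281,215), eosin (394,220), dropper (333,205), block (229,192). The vial-like things are yellow (310,241), red (343,232), red (369,266) and white with green (344,250). The last fits (white stopper, green stain) and shows at (399,270) in the top view. I'll confirm that in a crop and fit poses to both views.

```bash
cat > vis.py <<'E'
import numpy as np, cv2
from rig import *
from scipy.optimize import minimize
CYL={"stain_bottle":[(0,.112,.057),(.112,.125,.052)],"eosin_bottle":[(0,.089,.048),(.089,.102,.044)],
"dropper_bottle":[(0,.053,.031),(.053,.072,.029)],"stain_vial":[(0,.040,.024),(.040,.048,.028)],
"timer":[(0,.03,.065)]}
def proj(P,c):
    p=camera_params(c); T=np.array(p["T"]); q=(np.atleast_2d(P)-T[:3,3])@T[:3,:3]
    s=np.c_[q[:,0]/-q[:,2],-q[:,1]/-q[:,2]]; r2=(s**2).sum(1,keepdims=True); s=s*(1+p["k1"]*r2)
    return s*[p["fx"],p["fy"]]+[p["cx"],p["cy"]]
def ray(uv,c):
    p=camera_params(c); T=np.array(p["T"]); d=(np.array(uv)-[p["cx"],p["cy"]])/[p["fx"],p["fy"]]; s=d.copy()
    for _ in range(20): s=d/(1+p["k1"]*(s**2).sum())
    return T[:3,3],T[:3,:3]@[s[0],-s[1],-1]
def onplane(uv,c,z):
    o,d=ray(uv,c); return o+d*(z-o[2])/d[2]
def tri(u1,u2):
    A=[];b=[]
    for u,c in((u1,"scene"),(u2,"top")):
        o,d=ray(u,c); d=d/np.linalg.norm(d); M=np.eye(3)-np.outer(d,d); A.append(M); b.append(M@o)
    return np.linalg.lstsq(np.vstack(A),np.hstack(b),rcond=None)[0]
def fill(P,c,m):
    h=cv2.convexHull(proj(P,c).astype(np.float32)).reshape(-1,2)
    t=np.zeros((1600,2560),np.uint8)if m is None else m
    cv2.fillConvexPoly(t,np.round((h*4+1.5)*16).astype(np.int32),255,shift=4); return t
a=np.linspace(0,2*np.pi,40,endpoint=False)
def cyl(name,x):
    return [np.vstack([np.c_[x[0]+d/2*np.cos(a),x[1]+d/2*np.sin(a),0*a+x[2]+z] for z in(z0,z1)]) for z0,z1,d in CYL[name]]
def box(x):
    X,Y,Z=np.meshgrid([-.044,.044],[-.1385,.1385],[0,.022]); c,s=np.cos(x[3]),np.sin(x[3]);X,Y,Z=X.ravel(),Y.ravel(),Z.ravel()
    return [np.c_[x[0]+c*X-s*Y,x[1]+s*X+c*Y,x[2]+Z]]
def fit(f,x0,masks,steps):
    x0=np.array(x0,float)
    def cost(x):
        e=0
        for c,m in masks.items():
            t=None
            for P in f(x): t=fill(P,c,t)
            t=cv2.resize(t,(640,400),interpolation=cv2.INTER_AREA)/255.
            e+=np.abs(t-m).sum()/m.sum()
        return e
    S=np.vstack([x0]+[x0+np.eye(len(x0))[i]*steps[i] for i in range(len(x0))])
    r=minimize(cost,x0,method="Nelder-Mead",options=dict(initial_simplex=S,xatol=1e-4,fatol=1e-4,maxiter=200)); return r.x,r.fun
E
cat > m1.py <<'E'
from vis import *
ims={c:read_camera(c) for c in("scene","top")}
def get(t,c,near=None):
    L=trace(t,c)
    if near is not None: L=[d for d in L if np.hypot(*(np.array(d["uv"])-near))<8]
    return L[0] if L else None
for t in["stain_bottle","eosin_bottle","dropper_bottle","stain_vial","timer","bottle_block"]:
    m={}
    for c in("scene","top"):
        d=get(t,c,{"scene":(344,250),"top":(399,270)}[c] if t=="stain_vial" else None)
        if d: m[c]=d["pixels"].astype(float); print(t,c,round(d["confidence"],2),np.round(d["uv"],1),m[c].sum())
    if not m: continue
    if len(m)==2:
        uv=[np.argwhere(m[c]).mean(0)[::-1] for c in m]; p=tri(*uv); print("  tri",p.round(4))
    else:
        c=list(m)[0]; p=onplane(np.argwhere(m[c]).mean(0)[::-1],c,.03)
    if t=="bottle_block": x,e=fit(box,[p[0],p[1],0,.2],m,[.01,.01,.005,.1])
    else: x,e=fit(lambda x:cyl(t,x),[p[0],p[1],0],m,[.01,.01,.006])
    print("  FIT",x.round(4),round(e,3))
    for c in m: ims[c][cv2.morphologyEx(m[c].astype(np.uint8),cv2.MORPH_GRADIENT,np.ones((2,2)))>0]=[0,255,0] if t!="stain_vial" else [255,0,255]
cv2.imwrite("pics/m1.png",np.hstack([cv2.resize(read_camera("scene")[205:285,295:395],(400,320),interpolation=cv2.INTER_CUBIC),cv2.resize(read_camera("top")[225:305,345:445],(400,320),interpolation=cv2.INTER_CUBIC)])[:,:,::-1])
cv2.imwrite("pics/m2.png",np.hstack([cv2.resize(ims["scene"][140:300,180:440],(400,246)),cv2.resize(ims["top"][140:300,180:440],(400,246))])[:,:,::-1])
E
python3 m1.py
```

```text
stain_bottle scene 0.89 [282.5 213.5] 1449.0
stain_bottle top 0.7 [331.5 275.2] 525.0
  tri [ 0.4452 -0.086   0.0621]
  FIT [ 4.451e-01 -8.480e-02  2.000e-04] 0.162
eosin_bottle top 0.65 [416.7 217.7] 532.0
  FIT [ 0.6015 -0.2798 -0.0014] 0.063
dropper_bottle scene 0.6 [332.7 201. ] 403.0
dropper_bottle top 0.44 [342.  207.2] 180.0
  tri [ 0.6021 -0.1067  0.0381]
  FIT [ 0.6029 -0.1068  0.0014] 0.24
stain_vial scene 0.85 [343.9 247.4] 302.0
stain_vial top 0.52 [396.9 267.3] 154.0
  tri [ 0.468  -0.2495  0.0258]
  FIT [ 4.680e-01 -2.484e-01 -1.000e-04] 0.143
timer scene 0.59 [311.3 177. ] 344.0
timer top 0.78 [266.4 146. ] 514.0
  tri [0.7494 0.1035 0.0186]
  FIT [0.7496 0.1034 0.0031] 0.296
bottle_block scene 0.72 [225.7 194.4] 1872.0
bottle_block top 0.64 [212.8 232.4] 4047.0
  tri [0.5235 0.2028 0.0042]
  FIT [ 5.2990e-01  2.0090e-01 -6.0000e-04 -1.1602e+00] 0.064
```

View pics/m1.png

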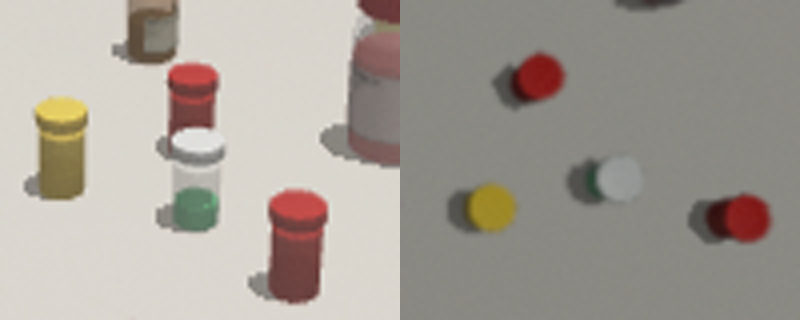

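```bash
cat > blk.py <<'E'
from vis import *
W=[(.092,.065),(.0135,.056),(-.052,.039),(-.107,.035)]
def wells(x,z=.022):
    return [np.c_[x[0]-np.sin(x[3])*y+(d/2+.003)*np.cos(a),x[1]+np.cos(x[3])*y+(d/2+.003)*np.sin(a),0*a+x[2]+z] for y,d in W]
if __name__=="__main__":
    out=[]
    for c,r in(("scene",(185,160,90,60)),("top",(175,165,80,130))):
        im=read_camera(c); u,v,w,h=r
        k=4; o=cv2.resize(im[v:v+h,u:u+w],None,fx=k,fy=k,interpolation=cv2.INTER_CUBIC)
        for x,col in(([.5299,.2009,-.0006,-1.1602],(255,255,0)),):
            for P in wells(x)+[box(x)[0][[1,3,7,5]],]:
                q=((proj(P,c)-[u,v]+.5)*k*16).astype(np.int32); cv2.polylines(o,[q],True,col,1,cv2.LINE_AA,4)
        out.append(o)
    H=max(o.shape[0] for o in out); out=[cv2.copyMakeBorder(o,0,H-o.shape[0],0,0,cv2.BORDER_CONSTANT) for o in out]
    cv2.imwrite("pics/blk.png",np.hstack(out)[:,:,::-1])
E
python3 blk.py
```

```text
(no output)
```

View pics/blk.png

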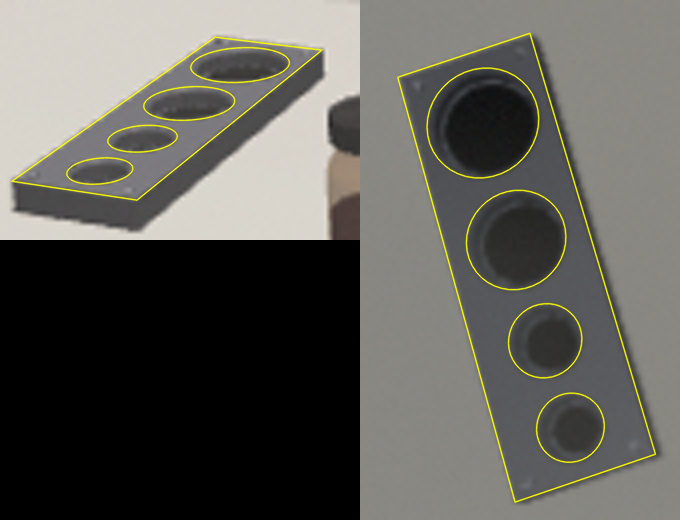

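The crop confirms it: the white-stoppered vial with green stain (scene 344,250; top 399,269) stands among two reds and a yellow. The block overlay fits both views within about half a pixel. Next I check the bottle fits.

```bash
cat > m2.py <<'E'
from vis import *
ims={c:read_camera(c) for c in("scene","top")}
d=[max(trace("eosin_bottle",c),key=lambda d:d["confidence"],default=None) for c in ims]
m={c:e["pixels"].astype(float) for c,e in zip(ims,d) if e}; print([(c,m[c].sum()) for c in m])
x,e=fit(lambda x:cyl("eosin_bottle",x),[.6015,-.28,0],m,[.01,.01,.006]); print("eosin",x.round(4),e)
if len(m)==2: print(tri(*[np.argwhere(m[c]).mean(0)[::-1] for c in m]).round(4))
F={"stain_bottle":[.4451,-.0848,0],"eosin_bottle":x,"dropper_bottle":[.6029,-.1068,0],"stain_vial":[.468,-.2484,0]}
rows=[]
for t,p in F.items():
    r=[]
    for c in ims:
        u,v=proj([p[0],p[1],.05],c)[0].astype(int)-[32,32]
        o=cv2.resize(ims[c][v:v+64,u:u+64],(290,290),interpolation=cv2.INTER_CUBIC); k=290/64
        for P in cyl(t,p):
            h=cv2.convexHull(proj(P,c).astype(np.float32)).reshape(-1,2)
            cv2.polylines(o,[((h-[u,v]+.5)*k*16).astype(np.int32)],True,(0,255,0),1,cv2.LINE_AA,4)
        r.append(o)
    rows.append(np.vstack(r))
cv2.imwrite("pics/fits.png",cv2.resize(np.hstack(rows),(800,400))[:,:,::-1])
for n,uv in(("yellow",(368,277)),("red1",(380,244)),("red2",(430,279))):
    print(n,onplane(uv,"top",.048).round(3))
E
python3 m2.py
```

```text
[('scene', np.float64(1006.0)), ('top', np.float64(524.0))]
eosin [ 6.012e-01 -2.795e-01 -1.000e-04] 0.17867804399467585
[ 0.6014 -0.2802  0.0515]
yellow [ 0.445 -0.176  0.048]
red1 [ 0.523 -0.2    0.048]
red2 [ 0.45  -0.32   0.048]
```

View pics/fits.png

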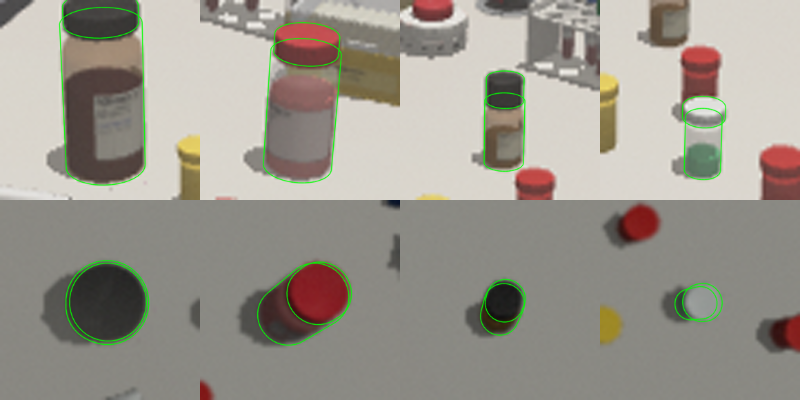

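```bash
cat > disp.py <<'E'
import sys,numpy as np
from rig import robot
from scipy.spatial.transform import Rotation as R
s=robot.observe(); q=s["tcp_rot"]; M=R.from_quat([q[1],q[2],q[3],q[0]]).as_matrix()
t=np.array([float(v) for v in sys.argv[1:4]])+[0,0,.155]   # grasp point target
print("disp tool",(M.T@(t-s["tool_pos"])).round(4),"yaw",round(float(np.arctan2(M[1,0],M[0,0])),4),"tilt",M[:,2].round(3),"t",s["time_s"])
E
python3 -m handwheel '{"x": [0, 0], "y": [0, 0], "z": [0, 0], "rz": [-0.061, 0]}' 0.085; python3 disp.py .445 -.085 .225
```

```text
time_s: 2.15
tool_pos: [0.2484, -0.6811, 0.4047]
tcp_rot: [-0.0, 0.979, 0.204, 0.0]
ft_force: [-0.1, 0.8, 0.5]
opening: 0.0848
gripper_force: 0.0
disp tool [ 0.4181 -0.4682  0.0247] yaw 0.4104 tilt [ 0.  0. -1.] t 2.15
```

```bash
python3 -m handwheel '{"x": [0.038, 0.038, 0.038, 0.038, 0.038, 0.038, 0.038, 0.038, 0.038, 0.038, 0.038, 0], "y": [-0.0425, -0.0425, -0.0425, -0.0425, -0.0425, -0.0425, -0.0425, -0.0425, -0.0425, -0.0425, -0.0432, 0], "z": [0.002, 0.002, 0.002, 0.002, 0.002, 0.002, 0.002, 0.002, 0.002, 0.002, 0.002, 0], "rz": [0, 0, 0, 0, 0, 0, 0, 0, 0, 0, 0, 0]}'; python3 disp.py .445 -.085 .085
```

```text
time_s: 3.65
tool_pos: [0.4461, -0.0808, 0.3828]
tcp_rot: [-0.0, 0.978, 0.207, 0.001]
ft_force: [1.2, -0.9, -0.2]
opening: 0.0848
gripper_force: 0.0
disp tool [-0.0029  0.0035  0.1428] yaw 0.4171 tilt [ 0.001  0.001 -1.   ] t 3.65
```

```bash
python3 -m handwheel '{"x": [0, 0], "y": [0, 0], "z": [0, 0], "rz": [0, 0]}' | head -2; python3 disp.py .445 -.085 .085
```

```text
time_s: 3.9
tool_pos: [0.4443, -0.0863, 0.3827]
disp tool [ 0.0012 -0.0009  0.1427] yaw 0.4079 tilt [-0. -0. -1.] t 3.9
```

Settled. Descend, close, lift.

```bash
python3 -m handwheel '{"x": [0.001, 0, 0, 0, 0, 0, 0], "y": [-0.001, 0, 0, 0, 0, 0, 0], "z": [0.03, 0.03, 0.03, 0.03, 0.02, 0, 0], "rz": [0, 0, 0, 0, 0, 0, 0]}' && python3 disp.py .445 -.085 .085 && python3 -m handwheel '{"x": [0, 0, 0, 0, 0, 0], "y": [0, 0, 0, 0, 0, 0], "z": [0, 0, 0, 0, 0, 0], "rz": [0, 0, 0, 0, 0, 0]}' 0.045
```

```text
time_s: 4.78
tool_pos: [0.4452, -0.0844, 0.2432]
tcp_rot: [0.0, 0.979, 0.203, 0.0]
ft_force: [-0.3, -0.5, 0.3]
opening: 0.0853
gripper_force: 0.0
disp tool [-0.0004  0.0005  0.0032] yaw 0.4092 tilt [ 0. -0. -1.] t 4.775
time_s: 5.52
tool_pos: [0.4455, -0.0839, 0.2437]
tcp_rot: [0.0, 0.979, 0.204, 0.001]
ft_force: [-0.4, -2.8, 8.8]
opening: 0.0559
gripper_force: 61.5
```

```bash
python3 -m handwheel '{"x": [0, 0, 0, 0, 0], "y": [0, 0, 0, 0, 0], "z": [-0.01, -0.02, -0.03, -0.03, 0], "rz": [0, 0, 0, 0, 0]}' && python3 disp.py .6143 .2376 .175
```

```text
time_s: 6.15
tool_pos: [0.4453, -0.0837, 0.3348]
tcp_rot: [0.001, 0.979, 0.204, 0.002]
ft_force: [-0.2, 0.5, -4.7]
opening: 0.056
gripper_force: 64.4
disp tool [ 0.2832 -0.2271  0.0054] yaw 0.4106 tilt [ 0.004 -0.    -1.   ] t 6.15
```

```bash
python3 -m handwheel '{"x": [0.014, 0.03, 0.03, 0.03, 0.03, 0.03, 0.03, 0.03, 0.03, 0.02, 0.009, 0], "y": [-0.012, -0.024, -0.024, -0.024, -0.024, -0.024, -0.024, -0.024, -0.024, -0.016, -0.007, 0], "z": [0, 0, 0, 0, 0, 0, 0, 0, 0, 0, 0, 0], "rz": [0, 0, 0, 0, 0, 0, 0, 0, 0, 0, 0, 0]}' && python3 -m handwheel '{"x": [0, 0], "y": [0, 0], "z": [0, 0], "rz": [0, 0]}' && python3 disp.py .6143 .2376 .175
python3 - <<'E'
from vis import *
im=read_camera("scene"); t=read_camera("top")
cv2.imwrite("pics/c1.png",np.hstack([cv2.resize(im[90:240,170:310],(400,429)),cv2.resize(t[150:300,160:300],(400,429))])[:,:,::-1])
E
```

```text
time_s: 7.65
tool_pos: [0.6137, 0.2376, 0.3317]
tcp_rot: [0.0, 0.979, 0.204, -0.001]
ft_force: [-0.5, -1.6, -4.2]
opening: 0.056
gripper_force: 64.5
time_s: 7.9
tool_pos: [0.6138, 0.2363, 0.3327]
tcp_rot: [0.0, 0.979, 0.203, -0.0]
ft_force: [-0.0, -1.2, -4.3]
opening: 0.0558
gripper_force: 64.5
disp tool [ 0.0009 -0.001   0.0027] yaw 0.4095 tilt [-0.    -0.001 -1.   ] t 7.9
```

View pics/c1.png

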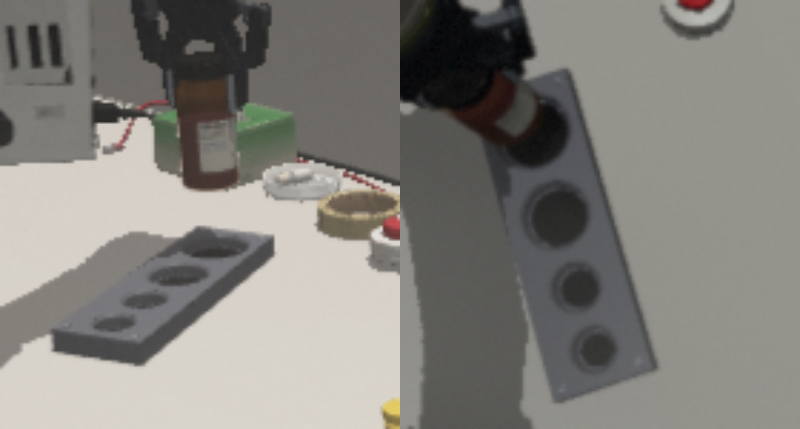

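The bottle hangs upright over the large well. Lower it, watching the force at the end.

```bash
python3 -m handwheel '{"x": [0.001, 0, 0, 0, 0, 0, 0], "y": [-0.001, 0, 0, 0, 0, 0, 0], "z": [0.02, 0.025, 0.02, 0.01, 0.003, 0, 0], "rz": [0, 0, 0, 0, 0, 0, 0]}' && python3 disp.py .6143 .2376 .0964
```

```text
time_s: 8.88
tool_pos: [0.6148, 0.2389, 0.2554]
tcp_rot: [-0.0, 0.979, 0.204, 0.001]
ft_force: [1.5, 0.4, -3.8]
opening: 0.0563
gripper_force: 64.5
disp tool [-0.001  0.001  0.004] yaw 0.4108 tilt [ 0.001  0.001 -1.   ] t 8.875
```

```bash
python3 -m handwheel '{"x": [0, 0, 0, 0], "y": [0, 0, 0, 0], "z": [0.002, 0.001, 0.001, 0], "rz": [0, 0, 0, 0]}'
```

```text
time_s: 9.38
tool_pos: [0.6147, 0.2388, 0.2518]
tcp_rot: [-0.0, 0.979, 0.204, 0.0]
ft_force: [-2.9, -0.6, 6.6]
opening: 0.0559
gripper_force: 65.6
```

```bash
python3 -m handwheel '{"x": [0, 0, 0, 0], "y": [0, 0, 0, 0], "z": [0, 0, 0, 0], "rz": [0, 0, 0, 0]}' 0.084 && python3 -m handwheel '{"x": [0, 0, 0, 0, 0, 0], "y": [0, 0, 0, 0, 0, 0], "z": [-0.02, -0.04, -0.04, -0.04, 0, 0], "rz": [0, 0, 0, 0, 0, 0]}' && python3 disp.py .6012 -.2795 .215
```

```text
time_s: 9.88
tool_pos: [0.6145, 0.2389, 0.2506]
tcp_rot: [0.0, 0.979, 0.204, -0.0]
ft_force: [-0.5, -0.1, -0.6]
opening: 0.0838
gripper_force: 0.0
time_s: 10.62
tool_pos: [0.6142, 0.2387, 0.3913]
tcp_rot: [-0.0, 0.979, 0.204, 0.0]
ft_force: [-0.1, -0.3, -1.8]
opening: 0.084
gripper_force: 0.0
disp tool [-0.2189  0.4698  0.0212] yaw 0.4108 tilt [ 0.001  0.    -1.   ] t 10.625
```

```bash
python3 -m handwheel '{"x": [-0.019, -0.02, -0.02, -0.02, -0.02, -0.02, -0.02, -0.02, -0.02, -0.02, -0.02, 0], "y": [0.041, 0.043, 0.043, 0.043, 0.043, 0.043, 0.043, 0.043, 0.043, 0.043, 0.042, 0], "z": [0, 0, 0, 0, 0, 0, 0, 0, 0, 0, 0.021, 0], "rz": [0, 0, 0, 0, 0, 0, 0, 0, 0, 0, 0, 0]}' >/dev/null && python3 -m handwheel '{"x": [0, 0], "y": [0, 0], "z": [0, 0], "rz": [0, 0]}' |head -2&& python3 disp.py .6012 -.2795 .072;  python3 - <<'E'
from vis import *
im=read_camera("scene"); t=read_camera("top")
cv2.imwrite("pics/c2.png",np.hstack([cv2.resize(im[100:300,180:440],(400,308)),cv2.resize(t[130:300,180:450],(400,308))])[:,:,::-1])
E
```

```text
time_s: 12.38
tool_pos: [0.6019, -0.2779, 0.3697]
disp tool [-0.0013  0.0013  0.1427] yaw 0.413 tilt [-0.     0.001 -1.   ] t 12.375
```

View pics/c2.png

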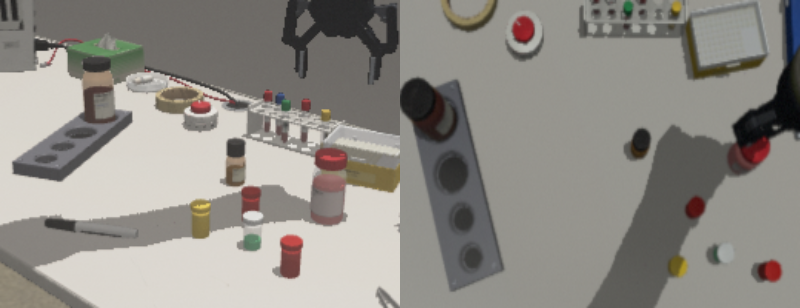

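The big bottle stands in its well. Grasp the eosin bottle.

```bash
python3 -m handwheel '{"x": [-0.001, 0, 0, 0, 0, 0, 0], "y": [0.001, 0, 0, 0, 0, 0, 0], "z": [0.03, 0.03, 0.03, 0.03, 0.022, 0, 0], "rz": [0, 0, 0, 0, 0, 0, 0]}' && python3 disp.py .6012 -.2795 .072 && python3 -m handwheel '{"x": [0, 0, 0, 0, 0, 0], "y": [0, 0, 0, 0, 0, 0], "z": [0, 0, 0, 0, 0, 0], "rz": [0, 0, 0, 0, 0, 0]}' 0.036
```

```text
time_s: 13.35
tool_pos: [0.6015, -0.2805, 0.2287]
tcp_rot: [0.0, 0.979, 0.204, 0.001]
ft_force: [0.2, 0.1, -0.4]
opening: 0.084
gripper_force: 0.0
disp tool [ 0.0002 -0.0011  0.0017] yaw 0.4114 tilt [ 0.001 -0.    -1.   ] t 13.35
time_s: 14.1
tool_pos: [0.6011, -0.2808, 0.2288]
tcp_rot: [0.0, 0.979, 0.204, 0.001]
ft_force: [-0.9, 1.2, 6.2]
opening: 0.0466
gripper_force: 60.5
```

```bash
python3 -m handwheel '{"x": [0, 0, 0, 0, 0], "y": [0, 0, 0, 0, 0], "z": [-0.01, -0.03, -0.04, -0.03, 0], "rz": [0, 0, 0, 0, 0]}' && python3 disp.py .5423 .2063 .182
```

```text
time_s: 14.72
tool_pos: [0.6013, -0.2812, 0.3406]
tcp_rot: [0.001, 0.979, 0.204, 0.002]
ft_force: [0.3, -0.0, -1.7]
opening: 0.0467
gripper_force: 61.9
disp tool [ 0.1404 -0.4705  0.0025] yaw 0.4106 tilt [ 0.004 -0.002 -1.   ] t 14.725
```

```bash
python3 -m handwheel '{"x": [0.006, 0.013, 0.013, 0.013, 0.013, 0.013, 0.013, 0.013, 0.013, 0.012, 0.012, 0.006], "y": [-0.02, -0.043, -0.043, -0.043, -0.043, -0.043, -0.043, -0.043, -0.043, -0.043, -0.04, -0.023], "z": [0, 0, 0, 0, 0, 0, 0, 0, 0, 0, 0, 0], "rz": [0, 0, 0, 0, 0, 0, 0, 0, 0, 0, 0, 0]}' >/dev/null && python3 -m handwheel '{"x": [0, 0, 0], "y": [0, 0, 0], "z": [0, 0, 0], "rz": [0, 0, 0]}' && python3 disp.py .5423 .2063 .182
```

```text
time_s: 16.6
tool_pos: [0.5415, 0.2049, 0.3373]
tcp_rot: [0.0, 0.979, 0.203, -0.0]
ft_force: [-0.1, -0.0, -2.5]
opening: 0.0462
gripper_force: 62.1
disp tool [ 0.0013 -0.001   0.0003] yaw 0.4093 tilt [-0.001 -0.001 -1.   ] t 16.6
```

```bash
python3 -m handwheel '{"x": [0.001, 0, 0, 0, 0, 0, 0, 0], "y": [-0.001, 0, 0, 0, 0, 0, 0, 0], "z": [0.02, 0.03, 0.02, 0.015, 0.008, 0.003, 0, 0], "rz": [0, 0, 0, 0, 0, 0, 0, 0]}' && python3 disp.py .5423 .2063 .0818; python3 -m handwheel '{"x": [0, 0, 0, 0], "y": [0, 0, 0, 0], "z": [0.002, 0.001, 0.001, 0], "rz": [0, 0, 0, 0]}'
```

```text
time_s: 17.6
tool_pos: [0.5422, 0.2072, 0.2422]
tcp_rot: [0.0, 0.979, 0.204, 0.0]
ft_force: [0.9, -1.1, -2.9]
opening: 0.0473
gripper_force: 62.1
disp tool [-0.0002  0.0009  0.0054] yaw 0.4108 tilt [ 0.  0. -1.] t 17.6
time_s: 18.1
tool_pos: [0.5421, 0.2073, 0.2376]
tcp_rot: [0.0, 0.979, 0.204, -0.0]
ft_force: [0.6, -0.8, -2.0]
opening: 0.0467
gripper_force: 62.1
```

```bash
python3 -m handwheel '{"x": [0, 0, 0], "y": [0, 0, 0], "z": [0.001, 0.001, 0], "rz": [0, 0, 0]}'
```

```text
time_s: 18.48
tool_pos: [0.5422, 0.2073, 0.2367]
tcp_rot: [-0.0, 0.979, 0.204, 0.0]
ft_force: [-2.5, -1.5, 12.6]
opening: 0.0466
gripper_force: 63.7
```

Seated. Release, rise and move to the dropper bottle.

```bash
python3 -m handwheel '{"x": [0, 0, 0, 0], "y": [0, 0, 0, 0], "z": [0, 0, 0, 0], "rz": [0, 0, 0, 0]}' 0.08 && python3 -m handwheel '{"x": [0, 0, 0, 0, 0, 0], "y": [0, 0, 0, 0, 0, 0], "z": [-0.02, -0.04, -0.04, -0.03, 0, 0], "rz": [0, 0, 0, 0, 0, 0]}' && python3 disp.py .603 -.1068 .16
```

```text
time_s: 18.98
tool_pos: [0.5421, 0.2073, 0.2355]
tcp_rot: [-0.0, 0.979, 0.204, -0.0]
ft_force: [0.0, 0.8, -0.0]
opening: 0.0798
gripper_force: 0.0
time_s: 19.73
tool_pos: [0.5418, 0.2072, 0.3651]
tcp_rot: [0.0, 0.979, 0.204, -0.0]
ft_force: [-0.4, 0.1, 0.1]
opening: 0.0802
gripper_force: 0.0
disp tool [-0.0693  0.3123  0.0502] yaw 0.4109 tilt [-0.001 -0.    -1.   ] t 19.725
```

```bash
python3 -m handwheel '{"x": [-0.007, -0.009, -0.009, -0.009, -0.009, -0.009, -0.009, -0.008, 0, 0, 0], "y": [0.032, 0.04, 0.04, 0.04, 0.04, 0.04, 0.04, 0.04, 0, 0, 0], "z": [0, 0, 0, 0, 0, 0, 0.02, 0.03, 0, 0, 0], "rz": [0, 0, 0, 0, 0, 0, 0, 0, 0, 0, 0]}' 0.06 && python3 disp.py .603 -.1068 .053;  python3 - <<'E'
from vis import *
im=read_camera("scene"); t=read_camera("top")
cv2.imwrite("pics/c3.png",np.hstack([cv2.resize(im[100:300,180:440],(400,308)),cv2.resize(t[130:300,180:450],(400,308))])[:,:,::-1])
E
```

```text
time_s: 21.1
tool_pos: [0.6035, -0.1049, 0.3158]
tcp_rot: [-0.0, 0.979, 0.205, 0.0]
ft_force: [-0.2, -0.1, 0.4]
opening: 0.06
gripper_force: 0.0
disp tool [-0.0013  0.0016  0.1078] yaw 0.4127 tilt [ 0.     0.001 -1.   ] t 21.1
```

View pics/c3.png

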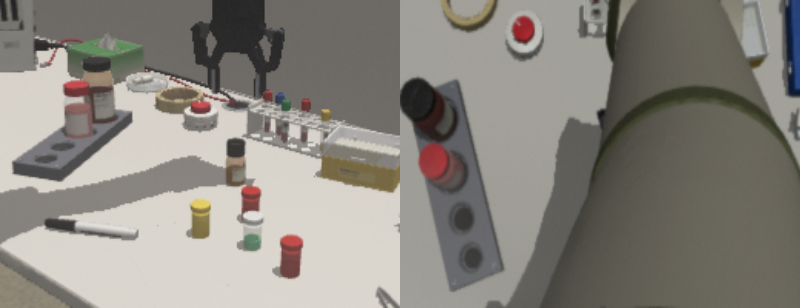

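Two bottles seated upright; the gripper is above the dropper bottle.

```bash
python3 -m handwheel '{"x": [-0.001, 0, 0, 0, 0, 0], "y": [0.001, 0, 0, 0, 0, 0], "z": [0.03, 0.03, 0.03, 0.018, 0, 0], "rz": [0, 0, 0, 0, 0, 0]}' && python3 disp.py .603 -.1068 .053 && python3 -m handwheel '{"x": [0, 0, 0, 0, 0, 0], "y": [0, 0, 0, 0, 0, 0], "z": [0, 0, 0, 0, 0, 0], "rz": [0, 0, 0, 0, 0, 0]}' 0.02
```

```text
time_s: 21.95
tool_pos: [0.6033, -0.1075, 0.2086]
tcp_rot: [0.0, 0.979, 0.204, 0.001]
ft_force: [0.3, 0.9, 1.4]
opening: 0.06
gripper_force: 0.0
disp tool [ 0.     -0.0008  0.0006] yaw 0.411 tilt [ 0.001 -0.    -1.   ] t 21.95
time_s: 22.7
tool_pos: [0.6032, -0.1075, 0.2088]
tcp_rot: [0.0, 0.979, 0.204, 0.001]
ft_force: [-0.2, 0.7, 6.7]
opening: 0.0286
gripper_force: 58.6
```

```bash
python3 -m handwheel '{"x": [0, 0, 0, 0, 0], "y": [0, 0, 0, 0, 0], "z": [-0.01, -0.03, -0.04, -0.02, 0], "rz": [0, 0, 0, 0, 0]}' && python3 disp.py .4822 .1802 .155
```

```text
time_s: 23.32
tool_pos: [0.6032, -0.1078, 0.3098]
tcp_rot: [0.001, 0.979, 0.204, 0.002]
ft_force: [-0.6, -0.0, -0.6]
opening: 0.029
gripper_force: 59.1
disp tool [ 0.004  -0.3124 -0.0007] yaw 0.4106 tilt [ 0.004 -0.    -1.   ] t 23.325
```

```bash
python3 -m handwheel '{"x": [0.001, 0, 0, 0.001, 0, 0.001, 0, 0.001, 0, 0, 0, 0], "y": [-0.02, -0.04, -0.04, -0.04, -0.04, -0.04, -0.04, -0.032, -0.02, 0, 0, 0], "z": [0, 0, 0, 0, 0, 0, 0, 0, 0, 0, 0, 0], "rz": [0, 0, 0, 0, 0, 0, 0, 0, 0, 0, 0, 0]}' && python3 disp.py .4822 .1802 .155
python3 - <<'E'
from vis import *
im=read_camera("scene"); t=read_camera("top")
cv2.imwrite("pics/c4.png",np.hstack([cv2.resize(im[90:230,170:310],(400,400)),cv2.resize(t[150:290,160:300],(400,400))])[:,:,::-1])
E
```

```text
time_s: 24.82
tool_pos: [0.4822, 0.1791, 0.3074]
tcp_rot: [0.0, 0.979, 0.203, -0.0]
ft_force: [0.5, 0.5, -0.7]
opening: 0.0292
gripper_force: 59.2
disp tool [ 0.0005 -0.001  -0.0026] yaw 0.4093 tilt [-0.    -0.001 -1.   ] t 24.825
```

View pics/c4.png

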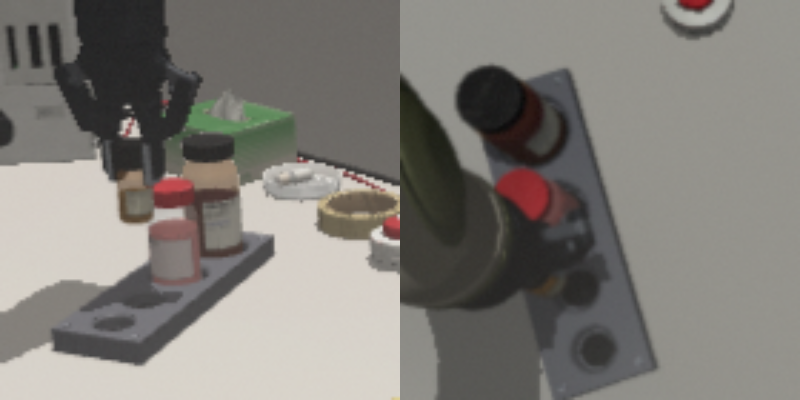

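```bash
python3 -m handwheel '{"x": [0.001, 0, 0, 0, 0, 0, 0], "y": [-0.001, 0, 0, 0, 0, 0, 0], "z": [0.02, 0.03, 0.02, 0.01, 0.007, 0, 0], "rz": [0, 0, 0, 0, 0, 0, 0]}' && python3 disp.py .4822 .1802 .0618; python3 -m handwheel '{"x": [0, 0, 0], "y": [0, 0, 0], "z": [0.002, 0.001, 0], "rz": [0, 0, 0]}'
```

```text
time_s: 25.8
tool_pos: [0.4827, 0.1814, 0.2212]
tcp_rot: [-0.0, 0.979, 0.204, 0.0]
ft_force: [-0.7, -0.4, -1.9]
opening: 0.0289
gripper_force: 59.2
disp tool [-0.0009  0.0009  0.0044] yaw 0.4108 tilt [ 0.001  0.    -1.   ] t 25.8
time_s: 26.18
tool_pos: [0.4825, 0.1813, 0.2177]
tcp_rot: [-0.0, 0.979, 0.204, 0.0]
ft_force: [-0.4, -0.1, -1.3]
opening: 0.029
gripper_force: 59.2
```

```bash
python3 -m handwheel '{"x": [0, 0], "y": [0, 0], "z": [0.001, 0], "rz": [0, 0]}'; python3 -m handwheel '{"x": [0, 0], "y": [0, 0], "z": [0.001, 0], "rz": [0, 0]}'
```

```text
time_s: 26.42
tool_pos: [0.4825, 0.1814, 0.2168]
tcp_rot: [-0.0, 0.979, 0.204, 0.0]
ft_force: [-0.8, 1.0, 2.0]
opening: 0.0289
gripper_force: 59.5
time_s: 26.68
tool_pos: [0.4825, 0.1814, 0.2166]
tcp_rot: [-0.0, 0.979, 0.204, 0.0]
ft_force: [-2.1, 0.5, 15.5]
opening: 0.0286
gripper_force: 60.3
```

```bash
python3 -m handwheel '{"x": [0, 0, 0, 0], "y": [0, 0, 0, 0], "z": [-0.001, 0, 0, 0], "rz": [0, 0, 0, 0]}' 0.06 && python3 -m handwheel '{"x": [0, 0, 0, 0, 0], "y": [0, 0, 0, 0, 0], "z": [-0.02, -0.04, -0.04, 0, 0], "rz": [0, 0, 0, 0, 0]}' && python3 disp.py .468 -.2475 .14
```

```text
time_s: 27.18
tool_pos: [0.4825, 0.1813, 0.2165]
tcp_rot: [0.0, 0.979, 0.204, -0.0]
ft_force: [0.2, -0.3, -0.4]
opening: 0.0597
gripper_force: 0.0
time_s: 27.8
tool_pos: [0.4823, 0.1813, 0.3163]
tcp_rot: [-0.0, 0.979, 0.204, -0.0]
ft_force: [-0.7, -0.5, -0.8]
opening: 0.0602
gripper_force: 0.0
disp tool [-0.1843  0.3874  0.0213] yaw 0.4109 tilt [-0. -0. -1.] t 27.8
```

```bash
python3 -m handwheel '{"x": [-0.014, -0.019, -0.019, -0.019, -0.019, -0.019, -0.019, -0.019, -0.019, -0.018, 0, 0], "y": [0.029, 0.04, 0.04, 0.04, 0.04, 0.04, 0.04, 0.04, 0.04, 0.038, 0, 0], "z": [0, 0, 0, 0, 0, 0, 0, 0, 0, 0.02, 0, 0], "rz": [0, 0, 0, 0, 0, 0, 0, 0, 0, 0, 0, 0]}' 0.048 && python3 -m handwheel '{"x": [0], "y": [0], "z": [0], "rz": [0]}' |head -1;  python3 disp.py .468 -.2475 .043;  python3 - <<'E'
from vis import *
im=read_camera("scene"); t=read_camera("top")
cv2.imwrite("pics/c5.png",np.hstack([cv2.resize(im[150:300,180:400],(400,273)),cv2.resize(t[150:300,180:440],(400,273))])[:,:,::-1])
E
```

```text
time_s: 29.3
tool_pos: [0.4681, -0.2464, 0.2955]
tcp_rot: [-0.001, 0.979, 0.204, -0.001]
ft_force: [0.3, 0.3, 0.2]
opening: 0.0481
gripper_force: 0.0
time_s: 29.42
disp tool [-0.0013  0.0015  0.0984] yaw 0.4127 tilt [-0.001  0.001 -1.   ] t 29.425
```

View pics/c5.png

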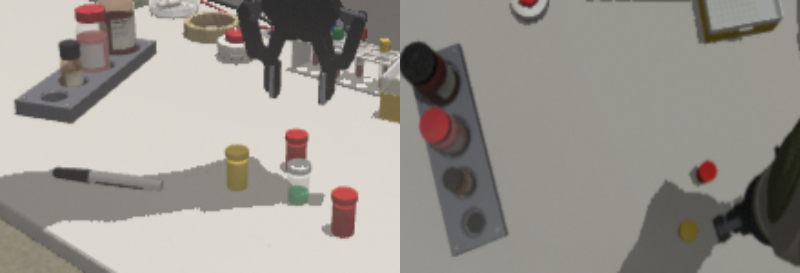

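The dropper bottle stands in its well. Now the white-stoppered vial, gripped by its stopper.

```bash
python3 -m handwheel '{"x": [-0.001, 0, 0, 0, 0, 0], "y": [0.001, 0, 0, 0, 0, 0], "z": [0.03, 0.03, 0.025, 0.013, 0, 0], "rz": [0, 0, 0, 0, 0, 0]}' && python3 disp.py .468 -.2475 .043 && python3 -m handwheel '{"x": [0, 0, 0, 0, 0], "y": [0, 0, 0, 0, 0], "z": [0, 0, 0, 0, 0], "rz": [0, 0, 0, 0, 0]}' 0.02
```

```text
time_s: 30.28
tool_pos: [0.4681, -0.2482, 0.1994]
tcp_rot: [0.0, 0.979, 0.204, 0.0]
ft_force: [0.3, -0.1, 1.0]
opening: 0.0483
gripper_force: 0.0
disp tool [ 0.0002 -0.0007  0.0014] yaw 0.4111 tilt [ 0.001 -0.    -1.   ] t 30.275
time_s: 30.9
tool_pos: [0.4681, -0.2484, 0.1997]
tcp_rot: [0.0, 0.979, 0.204, 0.001]
ft_force: [-0.4, -0.0, 6.7]
opening: 0.0248
gripper_force: 58.4
```

```bash
python3 -m handwheel '{"x": [0, 0, 0, 0, 0], "y": [0, 0, 0, 0, 0], "z": [-0.01, -0.03, -0.04, -0.01, 0], "rz": [0, 0, 0, 0, 0]}' && python3 disp.py .4318 .1582 .133
```

```text
time_s: 31.52
tool_pos: [0.4678, -0.2483, 0.2896]
tcp_rot: [0.001, 0.979, 0.204, 0.001]
ft_force: [-0.5, 0.2, -0.8]
opening: 0.025
gripper_force: 58.9
disp tool [ 0.1293 -0.3871  0.0012] yaw 0.4107 tilt [ 0.002 -0.001 -1.   ] t 31.525
```

```bash
python3 -m handwheel '{"x": [0.006, 0.013, 0.013, 0.013, 0.014, 0.014, 0.014, 0.014, 0.014, 0.01, 0.005, 0], "y": [-0.018, -0.04, -0.04, -0.04, -0.04, -0.04, -0.04, -0.04, -0.04, -0.03, -0.019, 0], "z": [0, 0, 0, 0, 0, 0, 0, 0, 0, 0, 0, 0], "rz": [0, 0, 0, 0, 0, 0, 0, 0, 0, 0, 0, 0]}' && python3 -m handwheel '{"x": [0, 0], "y": [0, 0], "z": [0, 0], "rz": [0, 0]}' |head -1;  python3 disp.py .4318 .1582 .133;  python3 - <<'E'
from vis import *
im=read_camera("scene"); t=read_camera("top")
cv2.imwrite("pics/c6.png",np.hstack([cv2.resize(im[130:220,170:260],(400,400)),cv2.resize(t[170:300,170:300],(400,400))])[:,:,::-1])
E
```

```text
time_s: 33.02
tool_pos: [0.4313, 0.1604, 0.2877]
tcp_rot: [0.0, 0.979, 0.206, -0.001]
ft_force: [-0.0, -0.2, -0.5]
opening: 0.025
gripper_force: 58.9
time_s: 33.28
disp tool [-0.0003 -0.0008  0.0004] yaw 0.4094 tilt [-0.001 -0.001 -1.   ] t 33.275
```

View pics/c6.png

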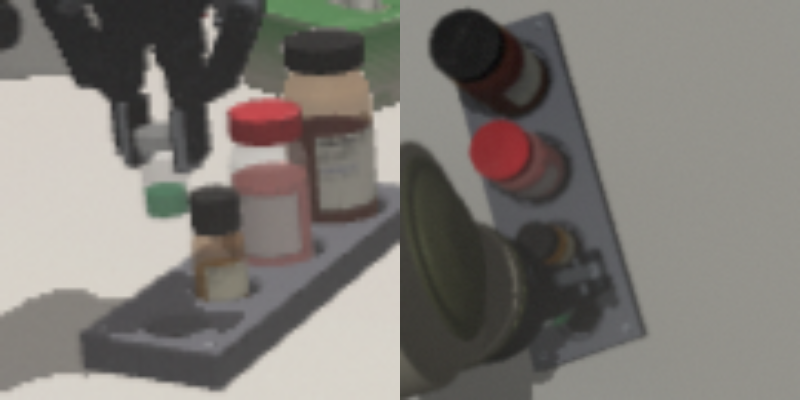

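Vial hangs upright over the smallest well. Lower it.

```bash
python3 -m handwheel '{"x": [0, 0, 0, 0, 0, 0, 0], "y": [-0.001, 0, 0, 0, 0, 0, 0], "z": [0.02, 0.025, 0.02, 0.01, 0.002, 0, 0], "rz": [0, 0, 0, 0, 0, 0, 0]}' && python3 disp.py .4318 .1582 .0527; python3 -m handwheel '{"x": [0, 0], "y": [0, 0], "z": [0.001, 0], "rz": [0, 0]}'; python3 -m handwheel '{"x": [0, 0], "y": [0, 0], "z": [0.001, 0], "rz": [0, 0]}'|grep -E "pos|force"
```

```text
time_s: 34.25
tool_pos: [0.4322, 0.1594, 0.2123]
tcp_rot: [-0.0, 0.979, 0.204, 0.0]
ft_force: [0.2, -0.0, 0.3]
opening: 0.0249
gripper_force: 58.9
disp tool [-0.0008  0.0009  0.0046] yaw 0.4108 tilt [ 0.001  0.    -1.   ] t 34.25
time_s: 34.5
tool_pos: [0.4321, 0.1594, 0.2108]
tcp_rot: [-0.0, 0.979, 0.204, 0.0]
ft_force: [-0.1, 0.9, 0.2]
opening: 0.0247
gripper_force: 58.9
tool_pos: [0.4321, 0.1594, 0.2096]
ft_force: [0.6, 1.3, -0.1]
gripper_force: 58.9
```

```bash
python3 -m handwheel '{"x": [0, 0], "y": [0, 0], "z": [0.001, 0], "rz": [0, 0]}'|grep -E "pos|force"; python3 -m handwheel '{"x": [0, 0], "y": [0, 0], "z": [0.001, 0], "rz": [0, 0]}'|grep -E "pos|force"
```

```text
tool_pos: [0.4321, 0.1594, 0.2086]
ft_force: [0.6, -0.1, -0.1]
gripper_force: 58.9
tool_pos: [0.4321, 0.1594, 0.2077]
ft_force: [0.0, -0.7, 2.2]
gripper_force: 59.2
```

```bash
python3 -m handwheel '{"x": [0, 0, 0, 0], "y": [0, 0, 0, 0], "z": [0, 0, 0, 0], "rz": [0, 0, 0, 0]}' 0.05 && python3 -m handwheel '{"x": [0, 0, 0, 0, 0, 0, 0, 0, 0, 0, 0, 0], "y": [0, 0, 0, 0, 0.04, 0.05, 0.05, 0.05, 0.05, 0.05, 0, 0], "z": [-0.02, -0.04, -0.05, -0.05, 0, 0, 0, 0, 0, 0, 0, 0], "rz": [0, 0, 0, 0, 0, 0, 0, 0, 0, 0, 0, 0]}'
python3 - <<'E'
from vis import *
im=read_camera("scene"); t=read_camera("top")
cv2.imwrite("pics/c7.png",np.hstack([cv2.resize(im[140:270,170:330],(400,325)),cv2.resize(t[130:290,170:370],(400,325))])[:,:,::-1])
d=trace("timer","scene"),trace("timer","top"); print([[e["uv"] for e in x[:1]] for x in d], [e["uv"] for e in boxes_of("tips","top")])
E
```

```text
time_s: 35.75
tool_pos: [0.4321, 0.1594, 0.2076]
tcp_rot: [0.0, 0.979, 0.204, -0.0]
ft_force: [-0.3, -0.5, 0.5]
opening: 0.05
gripper_force: 0.0
time_s: 37.25
tool_pos: [0.5475, -0.1061, 0.3674]
tcp_rot: [-0.0, 0.979, 0.204, -0.0]
ft_force: [-0.2, 0.8, -0.0]
opening: 0.0498
gripper_force: 0.0
[[[310.3, 176.7]], [[263.5, 147.8]]] [[420.9, 134.8], [207.0, 223.5]]
```

View pics/c7.png

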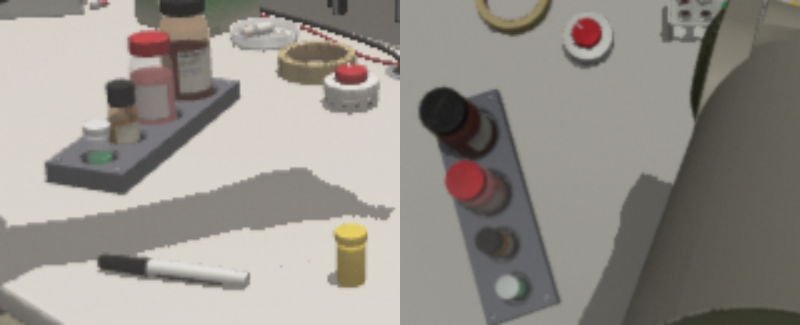

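All four stand upright in their wells, the timer is unmoved, and nothing came near the tip box (the arm partly hides it in this view). Handing in.

```bash
python3 -c "
from rig import workorder; print(workorder.finish_job())"
```

```text
the job is handed in; nothing more can be done
None
```

The job is handed in: the last picture shows all three bottles and the green vial upright in their own wells in order of size, the timer unmoved, and the tip box (partly hidden by the arm) never approached, at about 37 s on the robot's clock.

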